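# Load the hitch tongue and lift it off its ball

## Robot

A 6-joint arm with a two-finger parallel gripper is mounted at the origin on a cart in front of the work surface, level with it; the furniture and walls round the work are solid. World frame = base frame: x ahead of the robot, y to its left, z up, the work surface at z = 0. Lengths are in m, angles in degrees, forces in N, time in s.
With the tool pointing down it reaches from about 0.275 to 1 m from the base axis. Payload 8.4 kg.
Tool frame: the origin (TCP) lies between the finger pads; the fingertips stand ahead of it and the grasp point (between the pads) lies 2 mm behind it (bot.tips_ahead is the z of the fingertips in the tool frame, in m); z points along the fingers, x is the direction in which the jaws open and shut, and the axes are right-handed (so a half turn about z gives the same grasp; the last joint's range is limited). The gripper opens to 85 mm and grips with 20 to 120 N. Pads are 22 mm wide; open, the fingers measure 114 mm over their backs; the gripper's body (76 mm by 85 mm) begins 54 mm behind the grasp point. The pads swing forward as they close: fully open they stand 13 mm farther back than shut.
Start: joints at [-74.507, 20.225, 93.587, -0, 66.188, -0.138], TCP at [0.168, -0.602, 0.21] pointing down, gripper open.
Joint ranges: [-150.9, 150.9], [-52.94, 120.26], [3.33, 152.33], [-74.26, 254.26], [0, 154.13], [-172.89, 172.89]. Speed limits (degrees/s): [127.2, 127.2, 159.86, 180, 180, 180].

## Interface

Orientations are given as [roll, pitch, yaw] about the fixed x, y, z axes, in that order (R = Rz(yaw) Ry(pitch) Rx(roll)).
In Python, from rig import bot gives the robot as it stands.
- The arm moves only by the tool servo_tool, never from a script. Its argument "increments" is a list of rows, each a list of 4 numbers: the shift along the tool's x, y, z in m, then the turn about the tool's z in degrees. A call has exactly 8 rows; each row is the pose to reach, as a shift and turn from the pose commanded when the call began, along the tool's axes at that moment; what a row does not reach only later rows make up. A row lasts 1/10 s, in which the tool goes at most 50 mm and 8.59 degrees, less where a joint would pass 70% of its speed; a pose out of reach is approached as far as the arm can. A call with a gripper value outside its range is refused whole. "grip" is the closure, from -1 (fully open) to 1 (shut), so that 0 is half open, set as the call begins (left out, the last holds). The fingers move at their own pace and stop on an object; the grip force is fixed at half the most. Time passes only in rows, so rows that repeat a pose let the fingers close, or fill a call up. It gives the time, the measured TCP pose, the force and the opening at its end, in the units of the state.
- bot.get_state(): the state, without advancing time (a new reading comes with each control period).
- bot.read_camera(name): name is "scene" or "top"; returns a dict with "pixels" (384x512x3 uint8, blue, green, red), "depth" (384x512 float32, m along the optical axis (not along the pixel's ray), 0 where there is no reading), "fx", "fy", "cx", "cy" (pixels), "dist" ([k1, k2, p1, p2, k3] as OpenCV has them; the pictures are not rectified), "xyz" and "attitude" of the camera in the world. Camera axes: x right, y up, looking along -z (the intrinsics and any distortion apply to the point x, -y, -z); pixel columns grow to the right and rows downward; lengths in m; the calibration is good to about 2 mm. A picture is of the moment at which its call begins.
- bot.finish_job(): hands the job in, once; it reports no verdict.
The state is a dict: "time_s": time; "joint_positions": joint angles; "qvel": joint speeds; "joint_torque": joint torques, N m; "tool_pos": TCP position; "tcp_rot": TCP orientation; "ft_force": force on the tool from outside, world axes, zero at the start; "torque": the same for the moment, N m; "finger_gap": finger opening in m.
Only numpy, scipy, OpenCV 4.12 (cv2) and the standard library are available. Lean on these libraries where they do the work, as an engineer would, in place of code of your own. Each camera call takes 0.05 s, during which the arm holds its last target. There are 200 camera calls.

## Task

Try the spring latch of the small ball hitch on the bench under load: take the brass weight out of its tray compartment and set it over the upright post on the blue tongue, right down on the tongue. Then take the red latch grip, pull it sideways to its stop on the side where the steel latch plate hangs, and with the latch pulled lift the tongue straight up off its ball. Finish while still holding it raised and steady, about level and some 10 cm higher than it sat, with the brass weight still on its post; leave the other weights and the oil bottle alone.

Things in the scene. Friction and masses are not known exactly. Their poses are not given: they have to be found in the camera images.
- ball_mount: fixed grey base plate, 180 x 90 x 10 mm. Origin: on the bench under the ball's axis; z up, x along the plate to the cradle (plate x = -45 to 135 mm). Steel ball, 36 mm wide with flat underside, on a 16 mm neck: centre 62, top 80 mm above the bench. A forked cradle at x = 99 to 117 mm carries the tongue's tail 58 mm above the bench between cheeks 74 mm high
- tongue: loose blue tongue, 0.4 kg: head (49 x 49 x 42 mm, open below, 1.5 mm play round the ball), bar 30 mm wide, 22 mm high, to x = 125 mm. Origin: on the ball's axis at the head's lower edge, 44 mm above the bench when seated; axes as the ball mount's at the start: x to the tail, y the side to which the latch is pulled. It must rise 36 mm to clear the ball; head top is 42, bar top 36 mm above the origin
- latch (a joint): latch plate over the head, down its +y side, hooked under the ball. Slides along tongue +y: 0 shut, 0.012 m fully pulled; 4.5 N to start, 10 N at the stop, springs shut. Below about 0.005 m it holds the ball. Pulled, the head first shifts 1 to 3 mm till it bears on the ball, so the grip travels about 15 mm. Lift by the grip; once clear of the ball the spring draws the tongue some 12 mm sideways
- latch_grip (a point): point in the red upright grip, 16 x 16 mm square and 39 mm tall, sides along the tongue's x and y. The point is on the grip's axis, 15 mm under its top and 23 mm over the steel plate below it; 116 mm above the bench at the start; axes as the tongue's. It lies 8 mm toward the tail from the ball's axis
- post_foot (a point): foot of the steel post, on the top face of the tongue's bar: 78 mm from the ball's axis toward the tail, on the bar's middle line, 80 mm above the bench at the start; z up along the post, which is 12 mm in diameter, 28 mm high and tapered at the top
- weight_tray: fixed wooden tray, 214 (x) x 74 (y) x 14 mm high, walls and floor 3 mm, two dividers making three compartments in a row along its x, centres at x = -70, 0, +70 mm. Origin: centre of its underside
- brass_weight: brass-coloured sleeve weight: upright tube 34 mm outside diameter, 20 mm bore, 44 mm tall, 0.15 kg (0.12 to 0.18). Origin: centre of its lower face, z along its axis. Stands at the start in any one of the three compartments, on the tray floor 3 mm above the bench
- black_weight: black solid weight without a bore, same outer size and origin, a bare steel disc on its top, in another compartment; to be left there
- green_weight: green solid weight without a bore, same outer size and origin, a bare steel disc on its top, in another compartment; to be left there
- oil_bottle: yellow oil bottle with red spout, 38 mm in diameter, 104 mm tall, standing left of the hitch; origin: centre of its underside; to be left alone

How it is judged:
By the outcome, as a careful person would: the job done as asked, in the order asked, and still so for the second after the job is handed in, while the arm keeps its last pose, push and grip.
It also fails if it takes over 42 s, if anything falls off the work surface, if the arm or the gripper's body presses on something with over 40 N, if the wrist force passes 120 N, or if a joint passes its speed limit or range.

## Working session

There is one attempt and no reset: what is moved stays moved. The work goes in short steps, Python scripts to look and compute and a tool call to move; the robot and the scene stay as the last step left them, time stands still between calls to the robot, and variables do not carry over. Pictures are saved under pics/ and viewed, about 8 in all and at most 12, crops included, and the job is handed in when it is done.

Besides the shell and the picture viewer there is one more tool, called after "Emit:" as name([rows], argument=value, ...), one row to a line, values as JSON. servo_tool: Moves the arm, as the interface text tells. Its arguments: {"type":"object","properties":{"increments":{"type":"array","items":{"type":"array","items":{"type":"number"}}},"grip":{"type":"number"}},"required":["increments"]}

```bash
mkdir -p pics; ls
cat > h.py <<'E'
import numpy as np, cv2, pickle
from scipy.spatial.transform import Rotation as R
def grab(bot,name,tag):
    c=bot.read_camera(name); pickle.dump(c,open(f'pics/{tag}.pkl','wb')); cv2.imwrite(f'pics/{tag}.png',c['pixels']); return c
def att(c):
    a=np.array(c['attitude'],float)
    return a if a.shape==(3,3) else R.from_euler('xyz',a,degrees=True).as_matrix()
def cloud(c):
    h,w=c['depth'].shape; u,v=np.meshgrid(np.arange(w),np.arange(h))
    K=np.array([[c['fx'],0,c['cx']],[0,c['fy'],c['cy']],[0,0,1]])
    p=cv2.undistortPoints(np.stack([u,v],-1).reshape(-1,1,2).astype(np.float64),K,np.array(c['dist'],float)).reshape(h,w,2)
    d=c['depth']; P=np.stack([p[...,0]*d,-p[...,1]*d,-d],-1)
    return P@att(c).T+np.array(c['xyz'])
E
python3 - <<'E'
from rig import bot
from h import *
print(bot.get_state(), bot.tips_ahead)
ims=[]
for n in('scene','top'):
    c=grab(bot,n,n+'0'); print(n,c['xyz'],c['attitude'],c['fx'],c['dist']); ims.append(c['pixels'])
cv2.imwrite('pics/a.png',cv2.resize(np.vstack(ims),None,fx=.78,fy=.78))
E
```

```text
pics
{'time_s': 0.0, 'joint_positions': array([-7.45081392e+01,  2.02614650e+01,  9.36266744e+01,  7.67511680e-04,
        6.61882530e+01, -1.37492335e-01]), 'qvel': array([ 0.00138679,  0.02100435, -0.04358819,  0.01835683,  0.03518111,
       -0.03313007]), 'joint_torque': array([-1.91179097e-03, -6.05264497e+01, -3.42070842e+01, -5.97716394e-05,
        9.57599783e-03, -7.33553122e-06]), 'tool_pos': array([ 0.16825949, -0.60142645,  0.20939077]), 'tcp_rot': array([-1.79999115e+02,  7.63904601e-02, -7.43709566e+01]), 'ft_force': array([ 0.08259476,  0.75432137, -0.23163265]), 'torque': array([ 0.00849326,  0.01108618, -0.03125511]), 'finger_gap': 0.08549241988464847} 0.017
scene [0.11783307 0.84193767 0.81808721] [  52.79203519    0.3174366  -155.96297429] 468.363772982566 [-0.19785118  0.          0.          0.          0.        ]
top [ 0.40971746 -0.05946603  0.92789155] [ 9.14549693e+00  5.70956801e-02 -8.86406009e+01] 374.5702282816374 [0.00869787 0.         0.         0.         0.        ]
```

View pics/a.png

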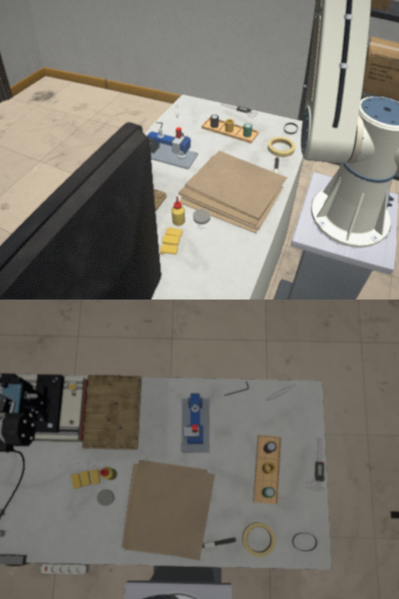

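The picture shows the hitch near top-view full-image pixel (250,155) and the tray at (342,217) with brass in the middle. A cardboard stack lies in front, at (215,270).

```bash
cat > m.py <<'E'
from h import *
t=pickle.load(open('pics/top0.pkl','rb')); s=pickle.load(open('pics/scene0.pkl','rb'))
a=t['pixels'][105:270,225:365]; b=s['pixels'][125:215,185:345]
a=cv2.resize(a,(509,600),interpolation=cv2.INTER_CUBIC); b=cv2.resize(b,(290*2,326),interpolation=cv2.INTER_CUBIC)
cv2.imwrite('pics/b.png',a); cv2.imwrite('pics/c.png',b)
for n,c in(('top',t),('scene',s)):
    P=cloud(c); hsv=cv2.cvtColor(c['pixels'],cv2.COLOR_BGR2HSV); H,S,V=[hsv[...,i].astype(int) for i in range(3)]
    z=P[...,2]; reg=(P[...,0]>.2)&(P[...,0]<.8)&(P[...,1]>-.5)&(P[...,1]<.35)&(z<.2)
    for nm,m in dict(blue=(H>100)&(H<130)&(S>120),red=((H<6)|(H>172))&(S>130),yellow=(H>20)&(H<32)&(S>150),tray=(H>10)&(H<22)&(S>60)&(P[...,1]<-.15),green=(H>60)&(H<95)&(S>60),dark=(V<45)).items():
        k,l,st,ce=cv2.connectedComponentsWithStats((m&reg).astype(np.uint8))
        for i in range(1,k):
            if st[i,4]>25:
                q=P[l==i]; print(n,nm,st[i],'med',np.median(q,0).round(4),'min',np.percentile(q,2,0).round(3),'max',np.percentile(q,98,0).round(3))
    m=reg&(z>-.02)&(z<.02); print('bench z',np.median(z[m]))
E
python3 m.py
```

```text
top blue [244 122  13  16 153] med [ 0.6946 -0.0365  0.0794] min [ 0.677 -0.051  0.076] max [ 0.712 -0.023  0.083]
top blue [245 143  11  17 166] med [ 0.641  -0.0385  0.0792] min [ 0.623 -0.05   0.077] max [ 0.658 -0.026  0.082]
top blue [240 178  20   6  99] med [ 0.5709 -0.0402  0.0849] min [ 0.566 -0.061  0.079] max [ 0.576 -0.019  0.087]
top red [105 149   3  19  34] med [0.628  0.3187 0.0253] min [0.607 0.317 0.021] max [0.653 0.321 0.029]
top red [246 161   7   8  48] med [ 0.5978 -0.0384  0.1297] min [ 0.591 -0.045  0.122] max [ 0.605 -0.032  0.132]
top red [129 218   9   8  59] med [0.4701 0.2211 0.0765] min [0.463 0.214 0.074] max [0.479 0.232 0.103]
top yellow [106 222   8  13  38] med [0.4577 0.2978 0.0176] min [0.443 0.288 0.014] max [0.47  0.306 0.021]
top tray [ 325  174   35   88 2242] med [ 0.4967 -0.2651  0.0032] min [ 0.396 -0.307 -0.001] max [ 0.602 -0.229  0.047]
top tray [327 293  22  33  94] med [ 0.2661 -0.2669  0.0169] min [ 0.247 -0.276  0.009] max [ 0.316 -0.229  0.021]
top green [338 242   6  11  29] med [ 0.4247 -0.2531  0.0457] min [ 0.413 -0.259  0.039]
[... 646 characters left out ...]
d [223 258   9   9  61] med [0.4683 0.2279 0.0756] min [0.46  0.218 0.071] max [0.478 0.234 0.086]
scene yellow [210 295  20  18 189] med [0.4582 0.3    0.016 ] min [0.436 0.275 0.009] max [0.475 0.315 0.019]
scene yellow [207 314  19  10  98] med [0.4478 0.3335 0.0141] min [0.428 0.317 0.011] max [0.463 0.344 0.017]
scene tray [259 151  72  32 974] med [ 0.491  -0.2606  0.0067] min [ 0.392 -0.309 -0.001] max [ 0.601 -0.226  0.045]
scene tray [347 177  29  15 132] med [ 0.2927 -0.2683  0.0136] min [ 0.245 -0.279  0.003] max [ 0.321 -0.215  0.021]
scene green [313 162   9  12  57] med [ 0.4173 -0.2526  0.036 ] min [ 0.41  -0.259  0.015] max [ 0.433 -0.247  0.046]
bench z 0.0004191220596339029
```

View pics/b.png

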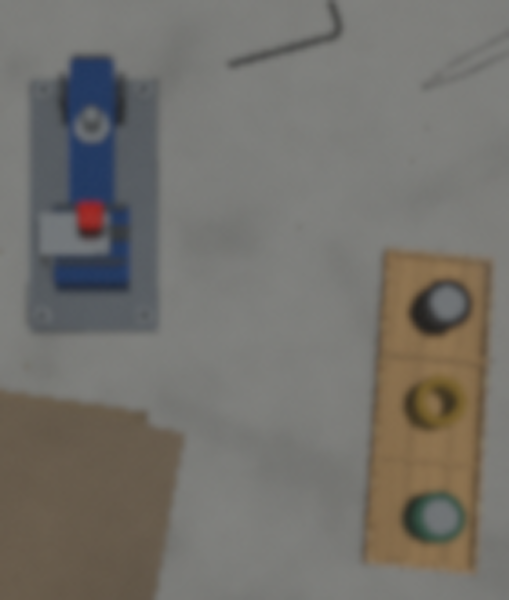

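View pics/c.png

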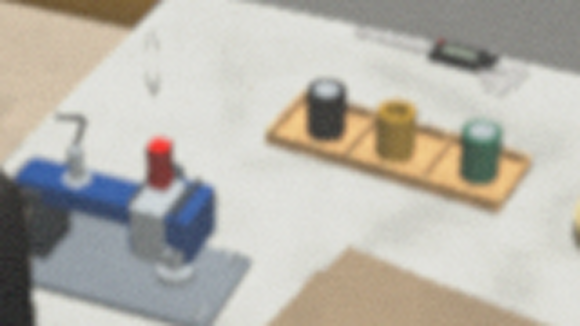

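The views show that the tail points away from the robot (+x), the latch plate hangs on the left (+y), and brass is in the middle compartment (b.png (433,403)). The grip is at b.png (90,217) and the post at (91,124). Now the precise figures.

```bash
cat > m2.py <<'E'
from h import *
for n in('top','scene'):
    c=pickle.load(open(f'pics/{n}0.pkl','rb')); P=cloud(c); z=P[...,2]
    hsv=cv2.cvtColor(c['pixels'],cv2.COLOR_BGR2HSV); H,S,V=[hsv[...,i].astype(int) for i in range(3)]
    def rep(nm,m):
        q=P[m]; 
        if len(q)<4: print(n,nm,len(q)); return
        (cx,cy),r=cv2.minEnclosingCircle(q[:,:2].astype(np.float32)); rc=cv2.minAreaRect((q[:,:2]*1000).astype(np.float32))
        print(n,nm,len(q),'mean',q.mean(0).round(4),'mec',round(cx,4),round(cy,4),round(r,4),'rect',np.round(rc[0],1),np.round(rc[1],1),round(rc[2],2),'zmax',np.percentile(q[:,2],95).round(4))
    near=lambda x,y,r:np.hypot(P[...,0]-x,P[...,1]-y)<r
    rep('brass top',near(.49,-.265,.033)&(z>.042))
    rep('brass all',near(.49,-.265,.033)&(z>.02))
    rep('black top',near(.555,-.265,.033)&(z>.042)); rep('green top',near(.425,-.265,.033)&(z>.042))
    rep('post',near(.67,-.037,.015)&(z>.088))
    rep('post top',near(.67,-.037,.015)&(z>.102))
    rep('red top',near(.598,-.038,.02)&(z>.126)&(S>100)); rep('red',near(.598,-.038,.02)&(z>.105)&(S>100))
    b=(H>100)&(H<130)&(S>110)&(abs(z-.08)<.006)&(P[...,0]>.615)&(P[...,0]<.8)&near(.67,-.037,.1)
    rep('bar',b); q=P[b][:,:2]; l=cv2.fitLine(q.astype(np.float32),cv2.DIST_L2,0,.01,.01).ravel(); print(' bar yaw',np.degrees(np.arctan2(l[1],l[0])),l[2:])
    rep('plate',near(.59,-.04,.13)&(abs(z-.01)<.005)&(V<150)&(P[...,0]>.545)&(S>25))
    rep('bottle',near(.468,.225,.03)&(z>.09))
E
python3 m2.py
```

```text
top brass top 104 mean [ 0.4995 -0.2676  0.046 ] mec 0.5 -0.268 0.0169 rect [ 499.9 -268.2] [31.1 32.5] 21.82 zmax 0.0482
top brass all 156 mean [ 0.4992 -0.2665  0.0411] mec 0.4998 -0.2679 0.0171 rect [ 499.7 -267.2] [31.7 32.9] 67.36 zmax 0.0482
top black top 156 mean [ 0.5638 -0.2726  0.046 ] mec 0.564 -0.2732 0.0168 rect [ 563.3 -273. ] [31.8 32.1] 0.85 zmax 0.049
top green top 165 mean [ 0.4252 -0.2659  0.0462] mec 0.4257 -0.2658 0.0172 rect [ 424.7 -266.2] [32.1 32.2] 46.73 zmax 0.0487
top post 28 mean [ 0.6667 -0.0379  0.1032] mec 0.6667 -0.0381 0.0053 rect [668.9 -38. ] [11.2  9.2] 0.86 zmax 0.1087
top post top 19 mean [ 0.668  -0.0376  0.1063] mec 0.6672 -0.0381 0.0051 rect [668.5 -36.9] [10.2  9.5] 42.06 zmax 0.109
top red top 48 mean [ 0.5983 -0.039   0.1296] mec 0.5985 -0.0392 0.0089 rect [598.1 -39.2] [14.1 15.3] 1.24 zmax 0.1319
top red 54 mean [ 0.598  -0.039   0.1289] mec 0.5999 -0.039 0.0099 rect [598.4 -39.1] [15.3 15.5] 0.69 zmax 0.1319
top bar 355 mean [ 0.666  -0.0371  0.0792] mec 0.6656 -0.0376 0.0481 rect [665.6 -37.6] [93.1 28.4] 1.36 zmax 0.0814
 bar yaw 0.77
[... 955 characters left out ...]
331 0.0067 rect [667.6 -33.7] [10.9  8.6] 12.14 zmax 0.1083
scene red top 25 mean [ 0.5965 -0.0365  0.1288] mec 0.5964 -0.037 0.0094 rect [596.2 -36.4] [15.3 12.7] 83.28 zmax 0.1314
scene red 56 mean [ 0.5948 -0.0348  0.1214] mec 0.5964 -0.037 0.0094 rect [595.6 -36.3] [15.3 14. ] 83.28 zmax 0.1309
scene bar 174 mean [ 0.6648 -0.032   0.078 ] mec 0.6663 -0.0314 0.0464 rect [666.6 -34.5] [90.  33.7] 4.77 zmax 0.0807
 bar yaw 0.95867705 [ 0.6647679 -0.0320341]
scene plate 15 mean [ 0.6745 -0.0514  0.0089] mec 0.6721 -0.0379 0.0531 rect [670.9 -38.1] [63.9 86.8] 1.36 zmax 0.0123
scene bottle 15 mean [0.4703 0.2246 0.0979] mec 0.4717 0.2245 0.0052 rect [469.8 223.8] [ 4.4 10.3] 21.93 zmax 0.1042
```

Emit:
servo_tool([
  [-0.012,-0.02,0,2],
  [-0.03,-0.053,0,5],
  [-0.053,-0.093,0,8],
  [-0.077,-0.135,0,11],
  [-0.101,-0.177,0,14.3],
  [-0.125,-0.22,0,14.3],
  [-0.15,-0.263,0,14.3],
  [-0.174,-0.306,0,14.3],
], grip=-0.5)

```text
time_s: 0.9
tool_pos: [0.4171, -0.3501, 0.2099]
tcp_rot: [180.0, 0.0, -88.7]
ft_force: [0.7, -0.0, -0.0]
finger_gap: 0.064
```

```bash
cat > go.py <<'E'
import sys
from rig import bot
from h import *
s=bot.get_state(); Rm=R.from_euler('xyz',s['tcp_rot'],degrees=True).as_matrix()
print(s['time_s'],s['tool_pos'].round(4),s['tcp_rot'].round(2),s['ft_force'].round(2),s['torque'].round(2),round(s['finger_gap'],4))
if len(sys.argv)>3: print('shift',(Rm.T@(np.array(list(map(float,sys.argv[1:4])))-s['tool_pos'])).round(4))
E
python3 go.py .4985 -.2675 .21
```

```text
0.9 [ 0.4171 -0.3501  0.2099] [ 1.7999e+02  1.0000e-02 -8.8680e+01] [ 0.74 -0.03 -0.05] [-0.01 -0.06  0.02] 0.064
shift [-0.0807 -0.0833 -0.0001]
```

Emit:
servo_tool([
  [-0.03,-0.031,0,0],
  [-0.06,-0.062,0,0],
  [-0.0805,-0.083,0.02,0],
  [-0.0805,-0.083,0.06,0],
  [-0.0805,-0.083,0.1,0],
  [-0.0805,-0.083,0.12,0],
  [-0.0805,-0.083,0.13,0],
  [-0.0805,-0.083,0.13,0],
])

```text
time_s: 1.7
tool_pos: [0.4965, -0.2691, 0.0789]
tcp_rot: [179.9, 0.1, -88.7]
ft_force: [-0.8, 0.4, 0.2]
finger_gap: 0.0639
```

```bash
cat > look.py <<'E'
import sys
from rig import bot
from h import *
tag=sys.argv[1]; x,y,z,r=map(float,sys.argv[2:6]); ims=[]
for n in('scene','top'):
    c=grab(bot,n,n+tag)
    K=np.array([[c['fx'],0,c['cx']],[0,c['fy'],c['cy']],[0,0,1]])
    p=att(c).T@(np.array([x,y,z])-c['xyz']); q=cv2.projectPoints(np.array([[p[0],-p[1],-p[2]]]),np.zeros(3),np.zeros(3),K,np.array(c['dist'],float))[0].ravel()
    k=int(r*c['fx']/-p[2]); u,v=q.astype(int); im=c['pixels'][max(0,v-k):v+k,max(0,u-k):u+k]; print(n,'crop',u-k,v-k,k)
    ims.append(cv2.resize(im,(400,400),interpolation=cv2.INTER_CUBIC))
cv2.imwrite(f'pics/look{tag}.png',np.hstack(ims))
E
python3 go.py .4985 -.2675 .04; python3 look.py 1 .4985 -.2675 .05 .12
```

```text
1.7 [ 0.4965 -0.2691  0.0789] [ 1.7988e+02  7.0000e-02 -8.8670e+01] [-0.75  0.44  0.17] [-0.01 -0.03  0.  ] 0.0639
shift [-0.0015 -0.0021  0.0389]
scene crop 253 114 40
top crop 295 164 51
```

View pics/look1.png

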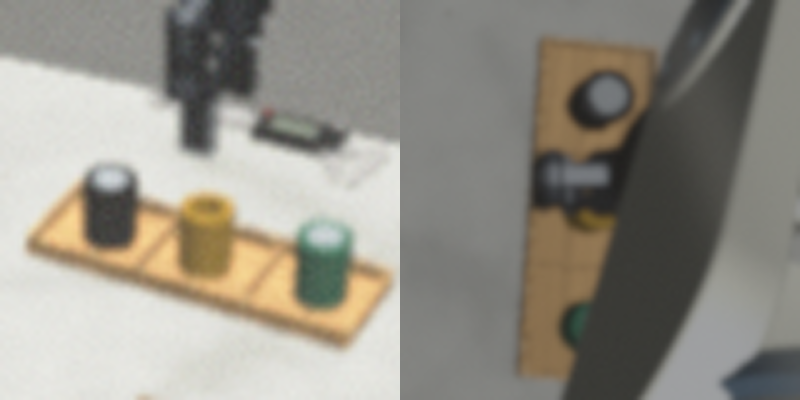

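The left (scene) panel shows the finger at (198,150) above the brass weight at (207,235). The right panel shows the jaws at (580,175), slightly past the brass. I'll check the finger position by depth.

Run:
```python
from h import *
for n in('top1','scene1'):
    P=cloud(pickle.load(open(f'pics/{n}.pkl','rb'))); z=P[...,2]
    for lo,hi in((.052,.07),(.07,.09),(.09,.12)):
        m=(z>lo)&(z<hi)&(np.hypot(P[...,0]-.4985,P[...,1]+.2675)<.07); q=P[m]
        if len(q)>3: print(n,lo,len(q),np.percentile(q,3,0).round(4),np.median(q,0).round(4),np.percentile(q,97,0).round(4))
```

```text
scene1 0.09 54 [ 0.4831 -0.3066  0.1052] [ 0.4904 -0.2673  0.1132] [ 0.5012 -0.2229  0.1195]
```

Run:
```python
from h import *
c=pickle.load(open('pics/scene1.pkl','rb')); P=cloud(c)
for v in range(126,150,2): print(v,[tuple(P[v,u].round(3)) for u in (288,291,294,297)], c['pixels'][v,292])
```

```text
126 [(np.float64(0.497), np.float64(-0.203), np.float64(0.181)), (np.float64(0.49), np.float64(-0.206), np.float64(0.181)), (np.float64(0.48), np.float64(-0.204), np.float64(0.184)), (np.float64(0.481), np.float64(-0.233), np.float64(0.169))] [55 59 55]
128 [(np.float64(0.501), np.float64(-0.215), np.float64(0.167)), (np.float64(0.489), np.float64(-0.205), np.float64(0.175)), (np.float64(0.482), np.float64(-0.209), np.float64(0.175)), (np.float64(0.48), np.float64(-0.231), np.float64(0.163))] [61 60 60]
130 [(np.float64(0.5), np.float64(-0.213), np.float64(0.162)), (np.float64(0.494), np.float64(-0.219), np.float64(0.16)), (np.float64(0.481), np.float64(-0.208), np.float64(0.169)), (np.float64(0.481), np.float64(-0.235), np.float64(0.155))] [63 62 61]
132 [(np.float64(0.498), np.float64(-0.208), np.float64(0.159)), (np.float64(0.488), np.float64(-0.204), np.float64(0.163)), (np.float64(0.48), np.float64(-0.207), np.float64(0.164)), (np.float64(0.48), np.float64(-0.231), np.float64(0.151))] [64 65 65]
134 [(np.float64(0.497), np.float64(-0.205), np.float64(0.154)), (np.float64(0.488),
[... 1273 characters left out ...]
.497), np.float64(-0.233), np.float64(0.106)), (np.float64(0.486), np.float64(-0.229), np.float64(0.111)), (np.float64(0.536), np.float64(-0.404), np.float64(-0.002))] [132 136 134]
146 [(np.float64(0.558), np.float64(-0.377), np.float64(-0.0)), (np.float64(0.551), np.float64(-0.387), np.float64(-0.004)), (np.float64(0.539), np.float64(-0.384), np.float64(0.001)), (np.float64(0.533), np.float64(-0.396), np.float64(-0.004))] [204 212 212]
148 [(np.float64(0.553), np.float64(-0.365), np.float64(0.0)), (np.float64(0.545), np.float64(-0.371), np.float64(-0.001)), (np.float64(0.537), np.float64(-0.379), np.float64(-0.003)), (np.float64(0.526), np.float64(-0.377), np.float64(0.001))] [215 221 221]
```

```bash
python3 go.py
python3 - <<'E'
from rig import bot
from h import *
c=grab(bot,'scene','scene2'); P=cloud(c)
m=(P[...,2]>.05)&(P[...,2]<.2)&(np.abs(P[...,0]-.4985)<.03)&(np.abs(P[...,1]+.2675)<.07); q=P[m]
print(np.percentile(q,1,0),np.sort(q[:,2])[:8]); v,u=np.where(m); print(v.max())
t=grab(bot,'top','top2'); P=cloud(t); m=(P[...,2]>.05)&(P[...,2]<.3)&(np.abs(P[...,0]-.4985)<.04)&(np.abs(P[...,1]+.2675)<.07); q=P[m];print(len(q),np.percentile(q,[2,50,98],axis=0))
E
python3 go.py
```

```text
1.8 [ 0.4979 -0.2699  0.081 ] [-1.7994e+02 -3.0000e-02 -8.8680e+01] [ 0.12 -0.33 -0.08] [ 0.02  0.   -0.02] 0.0638
[ 0.4771113  -0.32985156  0.10827321] [0.10607348 0.10609281 0.10627772 0.10714004 0.10780755 0.10906609
 0.1093005  0.10932741]
144
409 [[ 0.4815261  -0.24149077  0.15257346]
 [ 0.49447101 -0.22888889  0.21130244]
 [ 0.51654238 -0.20116401  0.26442993]]
1.9 [ 0.4982 -0.2701  0.0815] [-1.7988e+02 -7.0000e-02 -8.8680e+01] [ 0.07 -0.37 -0.57] [ 0.    0.05 -0.03] 0.0641
```

Run:
```python
from h import *
c=pickle.load(open('pics/scene2.pkl','rb')); d=pickle.load(open('pics/top2.pkl','rb'))
a=cv2.resize(c['pixels'][80:180,250:340],(540,600),interpolation=cv2.INTER_CUBIC)
cv2.imwrite('pics/z.png',np.clip(a.astype(float)*1.6,0,255))
print(c['depth'][136:166:2,286:300:2].round(3))
```

```text
[[1.576 1.57  1.309 1.309 1.313 1.314 1.564]
 [1.568 1.328 1.311 1.312 1.32  1.325 1.553]
 [1.559 1.328 1.322 1.316 1.319 1.326 1.558]
 [1.543 1.33  1.324 1.319 1.325 1.547 1.544]
 [1.538 1.531 1.53  1.334 1.335 1.542 1.537]
 [1.526 1.533 1.526 1.527 1.523 1.526 1.524]
 [1.517 1.519 1.516 1.521 1.515 1.513 1.513]
 [1.509 1.506 1.515 1.51  1.505 1.51  1.504]
 [1.496 1.502 1.5   1.499 1.497 1.5   1.5  ]
 [1.49  1.483 1.405 1.406 1.409 1.407 1.401]
 [1.457 1.465 1.395 1.413 1.413 1.41  1.391]
 [1.465 1.458 1.39  1.385 1.388 1.388 1.395]
 [1.441 1.459 1.396 1.391 1.393 1.389 1.396]
 [1.443 1.451 1.395 1.394 1.39  1.395 1.398]
 [1.437 1.422 1.404 1.399 1.395 1.4   1.404]][ WARN:0@0.493] global loadsave.cpp:1063 imwrite_ Unsupported depth image for selected encoder is fallbacked to CV_8U.
```

View pics/z.png

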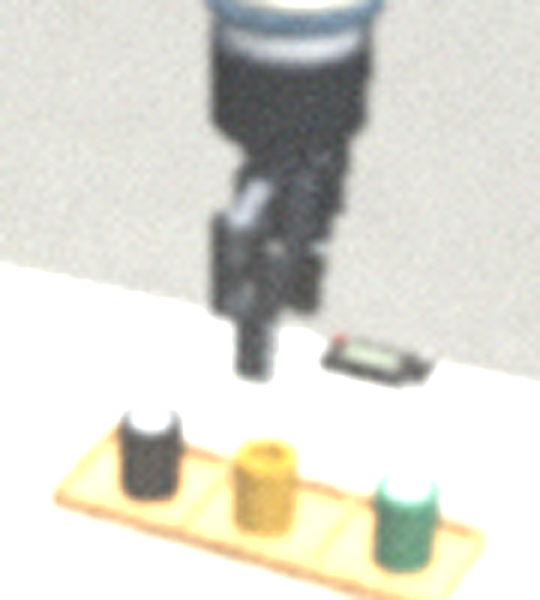

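The enlarged scene shows the fingertip at (252,375), about z 0.107 by depth. The state implies about 0.07. The jaws straddle brass laterally either way, so I'll step down a little and compare.

Emit:
servo_tool([
  [0,0,0.01,0],
  [0,0,0.02,0],
  [0,0,0.03,0],
  [0,0,0.035,0],
  [0,0,0.035,0],
  [0,0,0.035,0],
  [0,0,0.035,0],
  [0,0,0.035,0],
])

```text
time_s: 2.7
tool_pos: [0.4976, -0.2696, 0.0454]
tcp_rot: [-180.0, -0.0, -88.7]
ft_force: [-0.3, -0.4, -0.3]
finger_gap: 0.0638
```

```bash
cat > tip.py <<'E'
import sys
from rig import bot
from h import *
s=bot.get_state(); p=s['tool_pos']; print(s['time_s'],p.round(4),s['ft_force'].round(1),round(s['finger_gap'],4))
c=grab(bot,'scene','s_'+sys.argv[1]); P=cloud(c); V=c['pixels'].max(-1)
m=(P[...,2]>.03)&(P[...,2]<.3)&(np.abs(P[...,0]-p[0])<.03)&(np.abs(P[...,1]-p[1])<.07)&(V<90); q=P[m]
i=np.argsort(q[:,2])[:10]; print(q[i].round(4)); v,u=np.where(m); print(v.max(),u[v==v.max()])
E
python3 tip.py a
```

```text
2.7 [ 0.4976 -0.2696  0.0454] [-0.3 -0.4 -0.3] 0.0638
[[ 0.496  -0.302   0.0771]
 [ 0.4903 -0.3036  0.0777]
 [ 0.4925 -0.3008  0.0787]
 [ 0.4943 -0.3057  0.079 ]
 [ 0.491  -0.2285  0.0794]
 [ 0.4994 -0.3021  0.0798]
 [ 0.4911 -0.3056  0.0799]
 [ 0.4965 -0.3029  0.08  ]
 [ 0.501  -0.3065  0.0804]
 [ 0.5016 -0.2992  0.0808]]
153 [292]
```

Run:
```python
from h import *
c=pickle.load(open('pics/s_a.pkl','rb'))
a=cv2.resize(c['pixels'][105:180,255:330],(600,600),interpolation=cv2.INTER_NEAREST)
cv2.imwrite('pics/z2.png',a)
```

```text
(no output)
```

View pics/z2.png

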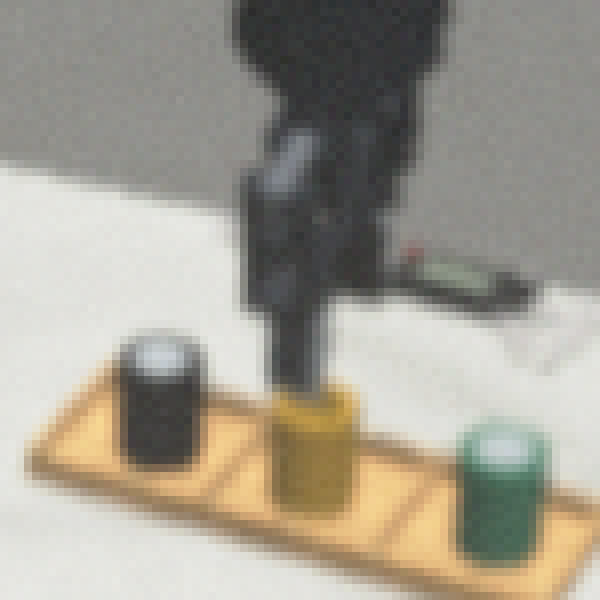

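The finger bottom is at (298,390) in front of the brass rim, so vision still puts the tips about 35 mm higher than the state does. A harmless test is to close here. The gap will show which one is right.

Emit:
servo_tool([
  [0,0,0,0],
  [0,0,0,0],
  [0,0,0,0],
  [0,0,0,0],
  [0,0,0,0],
  [0,0,0,0],
  [0,0,0,0],
  [0,0,0,0],
], grip=0.1)

```text
time_s: 3.55
tool_pos: [0.4973, -0.2695, 0.0451]
tcp_rot: [180.0, 0.0, -88.7]
ft_force: [-0.1, -0.4, -0.8]
finger_gap: 0.0386
```

```bash
python3 tip.py b
```

```text
3.55 [ 0.4973 -0.2695  0.0451] [-0.1 -0.4 -0.8] 0.0386
[[ 0.4919 -0.2909  0.0739]
 [ 0.4938 -0.2872  0.0755]
 [ 0.4948 -0.2899  0.0772]
 [ 0.4921 -0.291   0.0773]
 [ 0.4893 -0.2922  0.0773]
 [ 0.4868 -0.285   0.0786]
 [ 0.4905 -0.2356  0.0787]
 [ 0.495  -0.2393  0.0787]
 [ 0.4896 -0.2413  0.0789]
 [ 0.4873 -0.2351  0.0798]]
152 [293 294]
```

Emit:
servo_tool([
  [0,0,0,0],
  [0,0,0,0],
  [0,0,0,0],
  [0,0,0,0],
  [0,0,0,0],
  [0,0,0,0],
  [0,0,0,0],
  [0,0,0,0],
], grip=0.6)

```text
time_s: 4.4
tool_pos: [0.4973, -0.2695, 0.0451]
tcp_rot: [180.0, 0.0, -88.7]
ft_force: [-0.2, 0.5, -1.0]
finger_gap: 0.0172
```

```bash
python3 tip.py c
```

```text
4.4 [ 0.4973 -0.2695  0.0451] [-0.2  0.5 -1. ] 0.0172
[[ 0.4957 -0.2496  0.076 ]
 [ 0.4926 -0.2498  0.0766]
 [ 0.4897 -0.25    0.0772]
 [ 0.4957 -0.2493  0.0796]
 [ 0.4978 -0.2463  0.0808]
 [ 0.4924 -0.2486  0.0808]
 [ 0.4939 -0.2527  0.0815]
 [ 0.4883 -0.2455  0.0837]
 [ 0.4975 -0.2451  0.085 ]
 [ 0.4894 -0.2485  0.0851]]
150 [293 294 295]
```

Closing to 17 mm met nothing, so vision is right: the real tips stand about 45 mm higher than the state implies. I'll measure the tool offset from both cameras, and steer by vision.

```bash
cat > off.py <<'E'
import sys
from rig import bot
from h import *
s=bot.get_state(); p=s['tool_pos']; print(s['time_s'],p.round(4),round(s['finger_gap'],4),s['joint_positions'].round(2))
for n in('scene','top'):
    c=grab(bot,n,n+sys.argv[1]); P=cloud(c); z=P[...,2]
    for lo in np.arange(float(sys.argv[2]),float(sys.argv[2])+.1,.012):
        m=(z>lo)&(z<lo+.012)&(np.abs(P[...,0]-p[0])<.06)&(np.abs(P[...,1]-p[1])<.07); q=P[m]
        if len(q)>5: print(n,round(lo,3),len(q),'x',np.percentile(q[:,0],[2,50,98]).round(4),'y',np.percentile(q[:,1],[2,50,98]).round(4))
E
python3 off.py d .05
```

```text
4.45 [ 0.4973 -0.2695  0.0451] 0.0171 [-28.6   27.   108.07   0.    44.94  60.06]
scene 0.062 16 x [0.4835 0.4891 0.5032] y [-0.2803 -0.2535 -0.2498]
scene 0.074 34 x [0.484  0.4884 0.5019] y [-0.2796 -0.2511 -0.2442]
scene 0.086 34 x [0.4832 0.489  0.5046] y [-0.2823 -0.2512 -0.2452]
scene 0.098 19 x [0.4826 0.4871 0.4982] y [-0.2863 -0.2739 -0.2429]
scene 0.11 47 x [0.4817 0.485  0.5044] y [-0.3051 -0.2357 -0.2254]
scene 0.122 39 x [0.4782 0.4838 0.5055] y [-0.3135 -0.2337 -0.2171]
scene 0.134 58 x [0.4773 0.4839 0.5055] y [-0.3205 -0.2474 -0.2111]
scene 0.146 68 x [0.4774 0.4847 0.5111] y [-0.3242 -0.2415 -0.2035]
top 0.11 11 x [0.4834 0.486  0.4935] y [-0.2477 -0.2396 -0.2313]
top 0.122 13 x [0.4842 0.4876 0.503 ] y [-0.2475 -0.2364 -0.231 ]
top 0.134 12 x [0.4835 0.4849 0.5069] y [-0.2302 -0.2285 -0.2177]
top 0.146 30 x [0.4838 0.4911 0.507 ] y [-0.2241 -0.2199 -0.2047]
```

Emit:
servo_tool([
  [0,0,0,0],
  [-0.001,-0.003,0,0],
  [-0.0015,-0.003,0,0],
  [-0.0015,-0.003,0.01,0],
  [-0.0015,-0.003,0.02,0],
  [-0.0015,-0.003,0.025,0],
  [-0.0015,-0.003,0.03,0],
  [-0.0015,-0.003,0.03,0],
], grip=-0.25)

```text
time_s: 5.35
tool_pos: [0.4997, -0.2676, 0.0141]
tcp_rot: [179.9, 0.0, -88.7]
ft_force: [0.2, 0.2, 0.1]
finger_gap: 0.0536
```

```bash
python3 go.py; python3 look.py 5 .4985 -.2675 .06 .1; python3 off.py e .05
```

```text
5.35 [ 0.4997 -0.2676  0.0141] [ 1.7992e+02  5.0000e-02 -8.8670e+01] [0.19 0.2  0.09] [ 0.   -0.04 -0.02] 0.0536
scene crop 261 118 33
top crop 304 171 43
5.45 [ 0.5002 -0.2679  0.0149] 0.053 [-28.32  29.82 108.49  -0.    41.7   60.35]
scene 0.05 47 x [0.486  0.4945 0.5122] y [-0.3013 -0.2353 -0.2234]
scene 0.062 42 x [0.486  0.494  0.5071] y [-0.3005 -0.2326 -0.2252]
scene 0.074 22 x [0.4842 0.4895 0.5023] y [-0.3014 -0.2962 -0.2202]
scene 0.086 60 x [0.4842 0.491  0.5075] y [-0.3199 -0.2151 -0.2059]
scene 0.098 59 x [0.4805 0.4868 0.5073] y [-0.3256 -0.2343 -0.2052]
scene 0.11 63 x [0.48   0.4876 0.5068] y [-0.3255 -0.2353 -0.2012]
scene 0.122 62 x [0.4786 0.4864 0.5139] y [-0.2873 -0.2414 -0.1996]
scene 0.134 108 x [0.4776 0.4891 0.5158] y [-0.2779 -0.2268 -0.1993]
scene 0.146 43 x [0.4858 0.4944 0.508 ] y [-0.2562 -0.2316 -0.2264]
top 0.086 30 x [0.485  0.4933 0.5105] y [-0.2355 -0.2298 -0.2136]
top 0.098 26 x [0.4821 0.4872 0.5143] y [-0.2379 -0.2343 -0.2097]
top 0.11 8 x [0.4844 0.5013 0.5158] y [-0.2399 -0.2379 -0.2357]
top 0.122 16 x [0.4862 0.4915 0.5098] y [-0.2164 -0.2141 -0.2025]
top 0.134 110 x [0.4868 0.4976 0.5099] y [-0.2275 -0.2075 -0.1996]
top 0.146 37 x [0.489  0.4975 0.5084] y [-0.2315 -0.229  -0.2202]
```

View pics/look5.png

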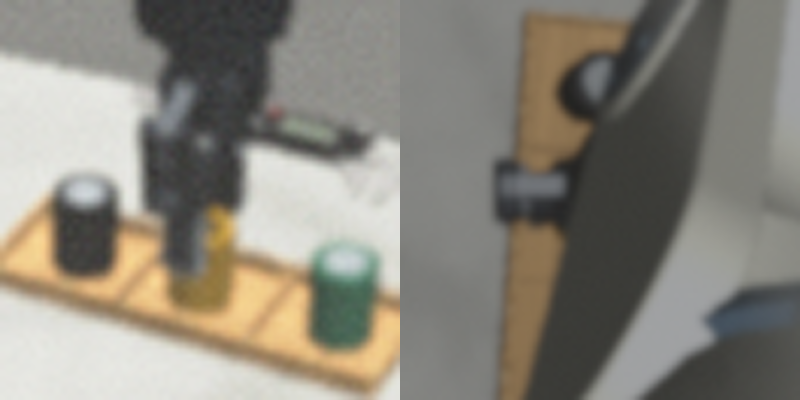

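The scene panel shows the near finger in front of the brass, with its tip at (185,275). I'll go down 20 mm more and then close.

Emit:
servo_tool([
  [0,0,0.008,0],
  [0,0,0.016,0],
  [0,0,0.02,0],
  [0,0,0.02,0],
  [0,0,0.02,0],
  [0,0,0.02,0],
  [0,0,0.02,0],
  [0,0,0.02,0],
])

```text
time_s: 6.35
tool_pos: [0.5004, -0.268, -0.0047]
tcp_rot: [-180.0, -0.0, -88.7]
ft_force: [0.1, 0.1, 0.8]
finger_gap: 0.0529
```

```bash
python3 tip.py f
```

```text
6.35 [ 0.5004 -0.268  -0.0047] [0.1 0.1 0.8] 0.0529
[[ 0.5027 -0.2311  0.0325]
 [ 0.4925 -0.2293  0.0328]
 [ 0.4977 -0.2262  0.0334]
 [ 0.4993 -0.2304  0.0338]
 [ 0.4948 -0.2264  0.0376]
 [ 0.4918 -0.2267  0.0383]
 [ 0.4963 -0.2302  0.0384]
 [ 0.5015 -0.2275  0.0386]
 [ 0.4979 -0.2262  0.0404]
 [ 0.5018 -0.2279  0.0418]]
166 [289 291]
```

Emit:
servo_tool([
  [0,0,0,0],
  [0,0,0,0],
  [0,0,0,0],
  [0,0,0,0],
  [0,0,0,0],
  [0,0,-0.005,0],
  [0,0,-0.015,0],
  [0,0,-0.03,0],
], grip=1)

```text
time_s: 7.2
tool_pos: [0.4997, -0.2676, 0.0254]
tcp_rot: [179.9, 0.0, -88.7]
ft_force: [0.7, -0.0, -1.8]
finger_gap: 0.0315
```

```bash
python3 go.py
```

```text
7.2 [ 0.4997 -0.2676  0.0254] [ 1.7992e+02  4.0000e-02 -8.8670e+01] [ 0.72 -0.04 -1.75] [-0.02  0.    0.04] 0.0315
```

Gripped: the gap is 31.5 mm and the force −1.75 N. Now I'll carry it up and over the post.

Emit:
servo_tool([
  [0,0,-0.02,0],
  [0,0,-0.055,0],
  [-0.015,-0.0115,-0.085,0],
  [-0.045,-0.0345,-0.095,0],
  [-0.08,-0.061,-0.095,0],
  [-0.115,-0.088,-0.095,0],
  [-0.15,-0.1145,-0.095,0],
  [-0.185,-0.141,-0.095,0],
])

```text
time_s: 8.0
tool_pos: [0.6379, -0.0781, 0.1217]
tcp_rot: [-179.9, -0.0, -88.7]
ft_force: [0.0, 0.1, -1.1]
finger_gap: 0.0317
```

Emit:
servo_tool([
  [-0.02,-0.0155,0,0],
  [-0.034,-0.026,0,0],
  [-0.041,-0.0315,0,0],
  [-0.0422,-0.0325,0,0],
  [-0.0422,-0.0325,0,0],
  [-0.0422,-0.0325,0,0],
  [-0.0422,-0.0325,0,0],
  [-0.0422,-0.0325,0,0],
])

```text
time_s: 8.8
tool_pos: [0.6681, -0.0374, 0.1201]
tcp_rot: [180.0, -0.0, -88.7]
ft_force: [0.8, 0.3, -0.4]
finger_gap: 0.032
```

```bash
python3 go.py .668 -.0365 .12; python3 look.py 6 .66 -.0365 .12 .1
python3 - <<'E'
from h import *
for n in('scene6','top6'):
    c=pickle.load(open(f'pics/{n}.pkl','rb')); P=cloud(c); z=P[...,2]; hsv=cv2.cvtColor(c['pixels'],cv2.COLOR_BGR2HSV); H,S,V=[hsv[...,i].astype(int) for i in range(3)]
    m=(H>15)&(H<33)&(S>80)&(z>.1)&(z<.25)&(np.hypot(P[...,0]-.668,P[...,1]+.037)<.05); q=P[m]; print(n,len(q))
    if len(q)>5: print(np.percentile(q,[2,50,98],axis=0).round(4))
E
```

```text
8.8 [ 0.6681 -0.0374  0.1201] [179.99  -0.   -88.72] [ 0.78  0.32 -0.44] [ 0.02  0.   -0.  ] 0.032
shift [-0.0009  0.0001  0.0001]
scene crop 170 125 37
top crop 205 93 44
scene6 121
[[ 0.6494 -0.054   0.1319]
 [ 0.6548 -0.0324  0.1622]
 [ 0.6712 -0.0201  0.1737]]
top6 0
```

View pics/look6.png

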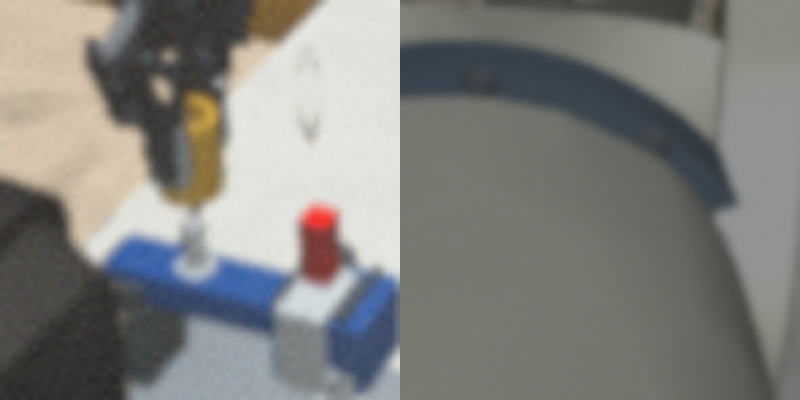

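The scene panel shows the weight (bottom at (193,195)) held over the post (top at (193,208)), roughly in line. I'll fit it by depth.

```bash
cat > fit.py <<'E'
import sys
from h import *
from scipy.optimize import minimize
def K(c): return np.array([[c['fx'],0,c['cx']],[0,c['fy'],c['cy']],[0,0,1]])
def proj(c,X):
    p=(np.atleast_2d(X)-c['xyz'])@att(c); return cv2.projectPoints(p*[1,-1,-1],np.zeros(3),np.zeros(3),K(c),np.array(c['dist'],float))[0].reshape(-1,2)
def brass(c,x,y,zlo,zhi,r=.05):
    P=cloud(c); hsv=cv2.cvtColor(c['pixels'],cv2.COLOR_BGR2HSV).astype(int)
    m=(hsv[...,0]>15)&(hsv[...,0]<33)&(hsv[...,1]>80)&(P[...,2]>zlo)&(P[...,2]<zhi)&(np.hypot(P[...,0]-x,P[...,1]-y)<r)
    return P[m]
def cyl(q,cam,x0,z0):  # robust fit of outer cylinder side + top face
    a=np.linspace(0,2*np.pi,1)
    def f(p):
        d=q-[p[0],p[1],p[2]]; r=np.hypot(d[:,0],d[:,1]); side=np.abs(r-.017)+np.maximum(d[:,2]-.044,0)
        top=np.abs(d[:,2]-.044)+np.maximum(r-.017,0)+np.maximum(.010-r,0)
        e=np.minimum(side,top); return np.minimum(e,.006).sum()
    return minimize(f,[*x0,z0],method='Nelder-Mead',options=dict(initial_simplex=np.array([[*x0,z0]]*4)+np.vstack([np.zeros(3),np.eye(3)*.006]))) 
if __name__=='__main__':
    for f,x,y,lo,hi,z0 in(('scene0',.4985,-.2675,.015,.06,.003),('scene6',.668,-.037,.125,.19,.13)):
        c=pickle.load(open(f'pics/{f}.pkl','rb')); q=brass(c,x,y,lo,hi); r=cyl(q,c['xyz'],(x,y),z0); print(f,len(q),r.x.round(4),r.fun/len(q))
    # post in the scene view: fit cylinder 12 mm
    c=pickle.load(open('pics/scene0.pkl','rb')); P=cloud(c); m=(np.hypot(P[...,0]-.667,P[...,1]+.035)<.015)&(P[...,2]>.085); q=P[m]
    r=minimize(lambda p:np.minimum(np.abs(np.hypot(q[:,0]-p[0],q[:,1]-p[1])-.006),.005).sum(),[.668,-.037],method='Nelder-Mead',options=dict(initial_simplex=[[.668,-.037],[.674,-.037],[.668,-.031]])); print('post',len(q),r.x.round(4))
    c=pickle.load(open('pics/scene6.pkl','rb')); print('proj',proj(c,[[.667,-.0365,z] for z in(.08,.108,.13,.174)]).round(1).tolist())
    print('obs crop->pix', [(170+u*74/400,125+v*74/400) for u,v in((193,265),(193,208),(193,197),(203,108))])
E
python3 fit.py
```

```text
scene0 146 [ 0.4984 -0.2688  0.001 ] 0.0019265217310458953
scene6 119 [ 0.6676 -0.0368  0.1269] 0.0017590576117992374
post 32 [ 0.668  -0.0382]
proj [[205.9, 174.2], [205.2, 165.7], [204.6, 158.9], [203.4, 144.8]]
obs crop->pix [(205.70499999999998, 174.025), (205.70499999999998, 163.48), (205.70499999999998, 161.445), (207.555, 144.98)]
```

Emit:
servo_tool([
  [-0.0005,0,0.006,0],
  [-0.0005,0,0.012,0],
  [-0.0005,0,0.018,0],
  [-0.0005,0,0.024,0],
  [-0.0005,0,0.03,0],
  [-0.0005,0,0.034,0],
  [-0.0005,0,0.036,0],
  [-0.0005,0,0.036,0],
])

```text
time_s: 9.7
tool_pos: [0.6683, -0.0362, 0.0837]
tcp_rot: [180.0, 0.0, -88.7]
ft_force: [0.1, 0.3, -1.4]
finger_gap: 0.0315
```

Emit:
servo_tool([
  [0,0,0.002,0],
  [0,0,0.004,0],
  [0,0,0.006,0],
  [0,0,0.008,0],
  [0,0,0.009,0],
  [0,0,0.01,0],
  [0,0,0.01,0],
  [0,0,0.01,0],
])

```text
time_s: 10.5
tool_pos: [0.6684, -0.0362, 0.0741]
tcp_rot: [180.0, -0.0, -88.7]
ft_force: [-0.7, -0.6, -1.3]
finger_gap: 0.0319
```

```bash
python3 go.py
python3 - <<'E'
from rig import bot
from fit import *
c=grab(bot,'scene','scene7'); q=brass(c,.668,-.037,.085,.16); r=cyl(q,0,(.668,-.037),.085); print(len(q),r.x.round(4),r.fun/len(q), np.percentile(q[:,2],[1,99]).round(4))
E
```

```text
10.5 [ 0.6684 -0.0362  0.0741] [180.    -0.   -88.67] [-0.75 -0.56 -1.3 ] [0.01 0.   0.01] 0.0319
109 [ 0.6676 -0.0358  0.0814] 0.001773722289832983 [0.0867 0.1454]
```

Emit:
servo_tool([
  [0,0,0.001,0],
  [0,0,0.0015,0],
  [0,0,0.002,0],
  [0,0,0.002,0],
  [0,0,0.002,0],
  [0,0,0.002,0],
  [0,0,0.002,0],
  [0,0,0.002,0],
])

```text
time_s: 11.35
tool_pos: [0.6685, -0.0362, 0.0724]
tcp_rot: [-180.0, -0.0, -88.7]
ft_force: [-3.0, 0.0, 5.8]
finger_gap: 0.0319
```

Contact with the bar, +5.8 N. I'll release, raise the tool and check.

Emit:
servo_tool([
  [0,0,0,0],
  [0,0,0,0],
  [0,0,0,0],
  [0,0,0,0],
  [0,0,0,0],
  [0,0,0,0],
  [0,0,-0.005,0],
  [0,0,-0.015,0],
], grip=-0.25)

```text
time_s: 12.15
tool_pos: [0.6679, -0.0362, 0.0869]
tcp_rot: [179.9, 0.0, -88.7]
ft_force: [0.4, -0.4, -0.1]
finger_gap: 0.0535
```

Emit:
servo_tool([
  [0,0,-0.02,0],
  [0,0,-0.045,0],
  [0,0,-0.065,0],
  [0,0.015,-0.07,0],
  [0,0.04,-0.07,0],
  [0,0.06,-0.07,0],
  [0,0.07,-0.07,0],
  [0,0.07,-0.07,0],
])

```text
time_s: 12.95
tool_pos: [0.5979, -0.0379, 0.1579]
tcp_rot: [-180.0, -0.0, -88.7]
ft_force: [0.0, 1.2, 0.3]
finger_gap: 0.0535
```

```bash
python3 go.py; python3 look.py 8 .62 -.0365 .12 .1
python3 - <<'E'
from fit import *
c=pickle.load(open('pics/scene8.pkl','rb')); q=brass(c,.668,-.037,.083,.16); r=cyl(q,0,(.668,-.037),.08); print(len(q),r.x.round(4),r.fun/len(q), np.percentile(q[:,2],[1,99]).round(4))
P=cloud(c); hsv=cv2.cvtColor(c['pixels'],cv2.COLOR_BGR2HSV).astype(int); m=((hsv[...,0]<6)|(hsv[...,0]>172))&(hsv[...,1]>100)&(np.hypot(P[...,0]-.597,P[...,1]+.037)<.03)&(P[...,2]>.09); q=P[m]; print('red',len(q),np.percentile(q,[2,50,98],axis=0).round(4))
E
python3 off.py g .14
```

```text
12.95 [ 0.5979 -0.0379  0.1579] [-179.97   -0.    -88.68] [0.   1.18 0.35] [0.01 0.01 0.04] 0.0535
scene crop 182 128 38
top crop 203 110 45
186 [ 0.6675 -0.0354  0.0783] 0.0018433929320109909 [0.0845 0.1251]
red 65 [[ 0.5893 -0.0447  0.0999]
 [ 0.5937 -0.0334  0.1195]
 [ 0.6017 -0.0279  0.1311]]
13.05 [ 0.5995 -0.0379  0.1577] 0.0533 [-3.76 21.12 99.53  0.   59.26 84.91]
scene 0.176 28 x [0.5868 0.5965 0.6078] y [-0.0686 -0.0622 -0.0031]
scene 0.188 70 x [0.586  0.5937 0.6087] y [-0.0693 -0.0618  0.003 ]
scene 0.2 77 x [0.5856 0.5942 0.6079] y [-0.0677 -0.0066  0.0041]
scene 0.212 52 x [0.585  0.593  0.6046] y [-0.0751 -0.0636  0.0031]
scene 0.224 90 x [0.5832 0.5906 0.6089] y [-0.0901 -0.0058  0.0214]
scene 0.236 92 x [0.581  0.5875 0.6078] y [-0.093  -0.0029  0.0246]
top 0.188 16 x [0.587  0.59   0.5959] y [-0.0759 -0.0669  0.0018]
top 0.2 8 x [0.5869 0.5878 0.5889] y [-0.0694 -0.0105 -0.0048]
top 0.212 10 x [0.5868 0.5882 0.5925] y [-0.0779 -0.0373  0.0026]
top 0.224 87 x [0.5839 0.5916 0.6025] y [-0.0811 -0.0039  0.0171]
top 0.236 81 x [0.5821 0.5932 0.6038] y [-0.086  -0.0033  0.0185]
```

View pics/look8.png

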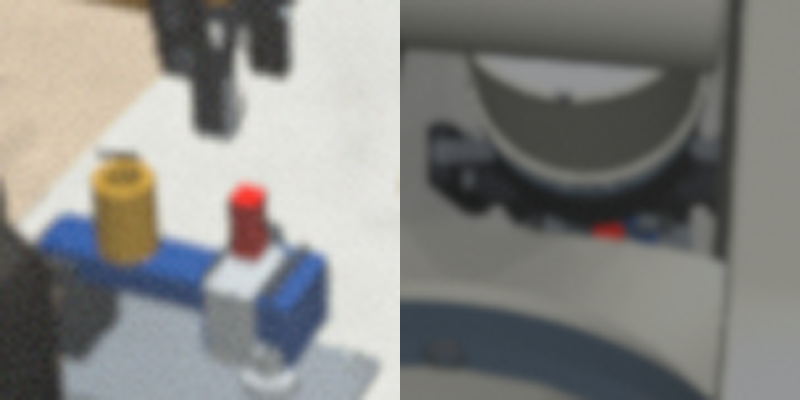

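The scene panel shows the brass seated on the bar at (127,210), with the fingers above the red grip at (248,220), which is where they should be. Now I'll go down over the grip.

Emit:
servo_tool([
  [0,0.001,0.01,0],
  [0,0.001,0.025,0],
  [0,0.001,0.04,0],
  [0,0.001,0.055,0],
  [0,0.001,0.068,0],
  [0,0.001,0.077,0],
  [0,0.001,0.082,0],
  [0,0.001,0.082,0],
])

```text
time_s: 13.95
tool_pos: [0.5972, -0.0379, 0.0744]
tcp_rot: [179.9, 0.0, -88.7]
ft_force: [0.3, 0.3, 0.5]
finger_gap: 0.0533
```

```bash
python3 go.py; python3 off.py h .09
```

```text
13.95 [ 0.5972 -0.0379  0.0744] [ 1.7994e+02  1.0000e-02 -8.8670e+01] [0.29 0.28 0.45] [-0.03  0.01  0.02] 0.0533
13.95 [ 0.5972 -0.0379  0.0744] 0.0533 [ -3.77  26.93 103.01   0.    50.11  84.9 ]
scene 0.09 93 x [0.5765 0.591  0.6566] y [-0.0678 -0.0312 -0.005 ]
scene 0.102 82 x [0.584  0.5929 0.656 ] y [-0.0681 -0.0313  0.0034]
scene 0.114 116 x [0.5837 0.594  0.6565] y [-0.0698 -0.0342  0.0045]
scene 0.126 59 x [0.5827 0.591  0.601 ] y [-0.0724 -0.0394  0.0042]
scene 0.138 66 x [0.5813 0.587  0.6043] y [-0.0907 -0.065   0.0221]
scene 0.15 83 x [0.5805 0.5855 0.6035] y [-0.0961  0.0118  0.0246]
scene 0.162 110 x [0.5778 0.5844 0.6033] y [-0.0957 -0.011   0.0259]
scene 0.174 103 x [0.578  0.5859 0.6049] y [-0.0971 -0.0113  0.0292]
scene 0.186 118 x [0.575  0.584  0.6047] y [-0.0987 -0.0102  0.0304]
top 0.15 9 x [0.5975 0.5999 0.6018] y [-0.0853 -0.0831 -0.0793]
top 0.186 10 x [0.5933 0.6047 0.6075] y [-0.0838  0.0144  0.0283]
```

Emit:
servo_tool([
  [0,0,0,0],
  [0,0,0,0],
  [0,0,0,0],
  [0,0,0,0],
  [0,0,0,0],
  [0,0,0,0],
  [0,0,0,0],
  [0,0,0,0],
], grip=1)

```text
time_s: 14.85
tool_pos: [0.5978, -0.038, 0.0756]
tcp_rot: [-180.0, -0.0, -88.7]
ft_force: [-1.9, -1.1, 5.8]
finger_gap: 0.0153
```

```bash
python3 go.py
python3 - <<'E'
from h import *
c=pickle.load(open('pics/sceneh.pkl','rb'))
E
```

```text
14.85 [ 0.5978 -0.038   0.0756] [-1.7996e+02 -1.0000e-02 -8.8670e+01] [-1.93 -1.08  5.81] [-0.17  0.22  0.  ] 0.0153
```

Emit:
servo_tool([
  [-0.001,0,-0.001,0],
  [-0.003,0,-0.001,0],
  [-0.005,0,-0.001,0],
  [-0.007,0,-0.001,0],
  [-0.009,0,-0.001,0],
  [-0.01,0,-0.001,0],
  [-0.01,0,-0.001,0],
  [-0.01,0,-0.001,0],
])

```text
time_s: 15.65
tool_pos: [0.5973, -0.0292, 0.0757]
tcp_rot: [-180.0, -0.1, -88.6]
ft_force: [1.6, -9.2, -2.8]
finger_gap: 0.0149
```

```bash
python3 go.py
```

```text
15.65 [ 0.5973 -0.0292  0.0757] [-1.800e+02 -1.200e-01 -8.863e+01] [ 1.56 -9.25 -2.79] [-1.66 -0.25  0.11] 0.0149
```

Emit:
servo_tool([
  [-0.001,0,0,0],
  [-0.002,0,0,0],
  [-0.003,0,0,0],
  [-0.004,0,0,0],
  [-0.004,0,0,0],
  [-0.004,0,0,0],
  [-0.004,0,0,0],
  [-0.004,0,0,0],
])

```text
time_s: 16.45
tool_pos: [0.5972, -0.0255, 0.0757]
tcp_rot: [-180.0, -0.1, -88.6]
ft_force: [1.9, -9.1, -2.5]
finger_gap: 0.0151
```

```bash
python3 go.py
```

```text
16.45 [ 0.5972 -0.0255  0.0757] [-1.7999e+02 -1.4000e-01 -8.8620e+01] [ 1.93 -9.07 -2.54] [-2.02 -0.26  0.07] 0.0151
```

Emit:
servo_tool([
  [-0.001,0,0,0],
  [-0.0015,0,0,0],
  [-0.002,0,0,0],
  [-0.002,0,0,0],
  [-0.002,0,0,0],
  [-0.002,0,0,0],
  [-0.002,0,0,0],
  [-0.002,0,0,0],
])

```text
time_s: 17.25
tool_pos: [0.5971, -0.0247, 0.0756]
tcp_rot: [180.0, -0.2, -88.6]
ft_force: [1.9, -16.3, -4.2]
finger_gap: 0.015
```

```bash
python3 go.py; python3 look.py 9 .61 -.03 .11 .09
python3 - <<'E'
from h import *
for f in('scene8','scene9'):
    c=pickle.load(open(f'pics/{f}.pkl','rb')); P=cloud(c); hsv=cv2.cvtColor(c['pixels'],cv2.COLOR_BGR2HSV).astype(int)
    b=(hsv[...,0]>100)&(hsv[...,0]<130)&(hsv[...,1]>110)&(abs(P[...,2]-.08)<.012)
    for nm,lo,hi in(('head',.555,.58),('bar',.62,.645),('tail',.69,.715)):
        q=P[b&(P[...,0]>lo)&(P[...,0]<hi)&(np.abs(P[...,1]+.035)<.05)]; 
        if len(q)>5: print(f,nm,len(q),'y',np.percentile(q[:,1],[3,50,97]).round(4),'z',np.percentile(q[:,2],[50,97]).round(4))
    m=((hsv[...,0]<6)|(hsv[...,0]>172))&(hsv[...,1]>100)&(np.hypot(P[...,0]-.597,P[...,1]+.03)<.035)&(P[...,2]>.085); q=P[m]; print('red',len(q),np.percentile(q,[2,50,98],axis=0).round(4) if len(q) else '')
    m=(hsv[...,1]<40)&(abs(P[...,2]-.093)<.005)&(np.hypot(P[...,0]-.59,P[...,1]+.02)<.05); q=P[m]; print('plate top',len(q),np.percentile(q,[2,50,98],axis=0).round(4))
E
```

```text
17.25 [ 0.5971 -0.0247  0.0756] [180.    -0.24 -88.59] [  1.88 -16.34  -4.22] [-3.15 -0.35  0.05] 0.015
scene crop 188 137 34
top crop 205 120 40
scene8 head 71 y [-0.0572 -0.0327 -0.0142] z [0.0831 0.0858]
scene8 bar 68 y [-0.0468 -0.0287 -0.0227] z [0.0779 0.0802]
scene8 tail 46 y [-0.046  -0.032  -0.0219] z [0.0783 0.0813]
red 65 [[ 0.5893 -0.0447  0.0999]
 [ 0.5937 -0.0334  0.1195]
 [ 0.6017 -0.0279  0.1311]]
plate top 109 [[ 0.5803 -0.061   0.0882]
 [ 0.5916 -0.0234  0.0912]
 [ 0.6112 -0.0044  0.095 ]]
scene9 head 83 y [-0.0542 -0.027  -0.0119] z [0.0827 0.0863]
scene9 bar 68 y [-0.0448 -0.0282 -0.019 ] z [0.0778 0.08  ]
scene9 tail 48 y [-0.0423 -0.03   -0.0201] z [0.0788 0.0818]
red 2 [[ 0.59   -0.0344  0.1254]
 [ 0.5919 -0.0309  0.1267]
 [ 0.5937 -0.0273  0.128 ]]
plate top 98 [[ 0.58   -0.0588  0.0883]
 [ 0.5899 -0.0081  0.0908]
 [ 0.6052  0.0089  0.097 ]]
```

View pics/look9.png

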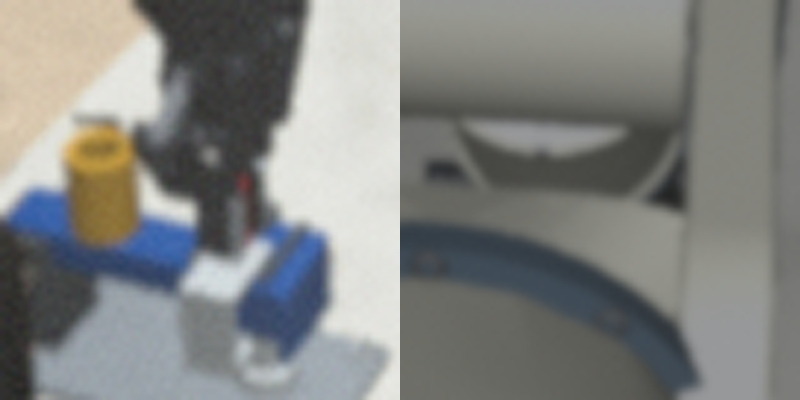

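The scene panel shows the plate out about 13 mm to the left (210,300) and the weight still seated at (102,195). Force jumped from 9 N to 16 N, so the latch is at its stop. Now the lift, slowly.

Emit:
servo_tool([
  [0.0005,0,-0.002,0],
  [0.0005,0,-0.004,0],
  [0.0005,0,-0.007,0],
  [0.0005,0,-0.01,0],
  [0.0005,0,-0.013,0],
  [0.0005,0,-0.016,0],
  [0.0005,0,-0.018,0],
  [0.0005,0,-0.02,0],
])

```text
time_s: 18.15
tool_pos: [0.5957, -0.0245, 0.0943]
tcp_rot: [179.8, -0.2, -88.6]
ft_force: [0.9, -10.4, -8.4]
finger_gap: 0.015
```

```bash
cat > lev.py <<'E'
import sys
from rig import bot
from fit import *
s=bot.get_state(); print(s['time_s'],s['tool_pos'].round(4),s['ft_force'].round(1),s['torque'].round(2),round(s['finger_gap'],4))
c=grab(bot,'scene',sys.argv[1]); h=float(sys.argv[2]); P=cloud(c); hsv=cv2.cvtColor(c['pixels'],cv2.COLOR_BGR2HSV).astype(int)
b=(hsv[...,0]>100)&(hsv[...,0]<130)&(hsv[...,1]>110)&(np.abs(P[...,1]+.035)<.06)&(P[...,2]>.06)
for nm,lo,hi in(('head',.555,.58),('bar',.62,.645),('tail',.69,.715)):
    q=P[b&(P[...,0]>lo)&(P[...,0]<hi)]
    if len(q)>5: print(nm,len(q),'y',np.percentile(q[:,1],[3,50,97]).round(4),'z',np.percentile(q[:,2],[3,50,90,97]).round(4))
q=brass(c,.668,-.037,.083+h-.03,.16+h+.02); r=cyl(q,0,(.668,-.037),.08+h); print('brass',len(q),r.x.round(4),np.percentile(q[:,2],[1,99]).round(4))
E
python3 lev.py l1 .02
```

```text
18.15 [ 0.5957 -0.0245  0.0943] [  0.9 -10.4  -8.4] [-2.15 -0.08  0.06] 0.015
head 83 y [-0.0541 -0.0275 -0.0121] z [0.0827 0.1015 0.104  0.1051]
bar 69 y [-0.0428 -0.0271 -0.0183] z [0.0878 0.0962 0.0986 0.0992]
tail 51 y [-0.0418 -0.0256 -0.0176] z [0.0869 0.096  0.0987 0.0997]
brass 198 [ 0.6651 -0.0327  0.0963] [0.1012 0.143 ]
```

Emit:
servo_tool([
  [0,0,-0.002,0],
  [0,0,-0.005,0],
  [0,0,-0.008,0],
  [0,0,-0.011,0],
  [0,0,-0.014,0],
  [0,0,-0.017,0],
  [0,0,-0.02,0],
  [0,0,-0.023,0],
])

```text
time_s: 19.0
tool_pos: [0.5964, -0.0221, 0.1186]
tcp_rot: [179.9, 0.0, -88.7]
ft_force: [1.0, -0.0, -5.8]
finger_gap: 0.0152
```

Emit:
servo_tool([
  [0,0,-0.003,0],
  [0,0,-0.007,0],
  [0,0,-0.012,0],
  [0,0,-0.017,0],
  [0,0,-0.022,0],
  [0,0,-0.026,0],
  [0,0,-0.029,0],
  [0,0,-0.03,0],
])

```text
time_s: 19.8
tool_pos: [0.5973, -0.0224, 0.1495]
tcp_rot: [-180.0, -0.0, -88.7]
ft_force: [0.2, 0.6, -6.3]
finger_gap: 0.0148
```

```bash
python3 lev.py l2 .07
```

```text
19.8 [ 0.5973 -0.0224  0.1495] [ 0.2  0.6 -6.3] [-0.    0.12  0.  ] 0.0148
head 91 y [-0.0402 -0.0115  0.0024] z [0.133  0.1565 0.1591 0.1599]
bar 82 y [-0.0309 -0.0108 -0.0049] z [0.1418 0.1513 0.1532 0.154 ]
tail 59 y [-0.0282 -0.0116 -0.0037] z [0.1413 0.1521 0.1539 0.1548]
brass 211 [ 0.6808 -0.0376  0.1533] [0.1568 0.1981]
```

Emit:
servo_tool([
  [0,0,-0.003,0],
  [0,0,-0.007,0],
  [0,0,-0.012,0],
  [0,0,-0.017,0],
  [0,0,-0.021,0],
  [0,0,-0.024,0],
  [0,0,-0.026,0],
  [0,0,-0.0265,0],
])

```text
time_s: 20.65
tool_pos: [0.5972, -0.0224, 0.1759]
tcp_rot: [-180.0, -0.0, -88.7]
ft_force: [-0.3, -0.5, -6.0]
finger_gap: 0.0152
```

Emit:
servo_tool([
  [0,0,0,0],
  [0,0,0,0],
  [0,0,0,0],
  [0,0,0,0],
  [0,0,0,0],
  [0,0,0,0],
  [0,0,0,0],
  [0,0,0,0],
])

```text
time_s: 21.45
tool_pos: [0.5971, -0.0224, 0.1756]
tcp_rot: [-180.0, 0.0, -88.7]
ft_force: [-0.9, -0.2, -5.6]
finger_gap: 0.015
```

```bash
python3 lev.py l3 .1; python3 look.py 10 .62 -.02 .15 .15
```

```text
21.45 [ 0.5971 -0.0224  0.1756] [-0.9 -0.2 -5.6] [-0.01  0.19 -0.03] 0.015
head 94 y [-0.0383 -0.0146  0.0026] z [0.16   0.1823 0.1848 0.1857]
bar 79 y [-0.0288 -0.0104 -0.0051] z [0.1673 0.1777 0.1794 0.1805]
tail 56 y [-0.0277 -0.0102 -0.0037] z [0.1694 0.1783 0.1801 0.181 ]
brass 230 [ 0.6672 -0.0179  0.1787] [0.1826 0.2246]
scene crop 158 101 58
top crop 170 81 70
```

View pics/look10.png

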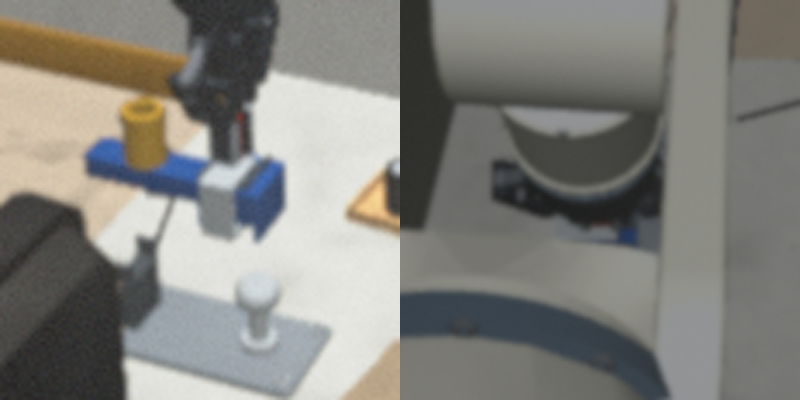

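The scene panel shows the tongue clear of the ball (258,290), level, with the brass on its post at (143,135). It has risen about 100 mm and is steady, so I'm handing it in.

```bash
python3 -c "
from rig import bot
print(bot.finish_job())"
```

```text
the job is handed in; nothing more can be done
None
```

The job is handed in at about 21.5 s of the 42 s. The arm is holding the tongue off its ball, level and raised, with the brass weight on its post.

- **Weight:** I took the brass weight from the middle compartment and set it over the post. Contact with the bar was 5.8 N, and after release its lower face measured about 78–79 mm above the bench against the bar's 80 mm.
- **Latch:** I pulled the grip 13.3 mm toward +y, the side where the plate hangs. The force jumped from 9 N to 16 N, which I took as the stop. Then I lifted straight up.
- **Last checks:**
  - The head and tail tops both rose about 100 mm and stayed level within about 1 mm.
  - The weight's lower face is at about 179 mm, so it is seated on the bar.
  - The wrist carries about 5.6–6 N and the arm is still.
  - The other weights and the bottle were never approached. I did not measure them again at the end.

**Disagreements:**
- The cameras showed the fingertips some 40 mm higher than the reported TCP height and `bot.tips_ahead` imply. A test closing over the weight met nothing, so I set all heights by the cameras.
- The gripper's opening reading was also 1–2 mm under the true sizes of the weight and the grip.
- One mid-lift fit of the weight's position was about 13 mm off in x and 20 mm in y. The final fit agreed with the post again.

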